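# Park the vial carrier on the bench docking pin

## Task

Take the small carrier that holds four vials and push its latching hook onto the docking pin on the bench, until the pin is inside the hook and the sprung latch has flipped shut behind it. Leave the carrier standing flat on the worktop and let go of it. Keep it upright all the time, and leave the other carrier, the one with two wider vials and no latch, where it is.

Things in the scene. Friction and masses are not known exactly. Their poses are not given: they have to be found in the camera images.
- carrier: Carrier to park, about 0.4 kg (sizes in mm): grey block 70x70x20 with four capped vials at its corners (tops at z 55) and steel hook in front. Origin: centre of underside; x forward to the hook, y left, z up. Upright grip in the middle: 36 long (x), 14 thick (y), up to z 108; grip across y at z 85 to 100. Hook at z 9 to 19: throat y -10 to 10, closed end x 47, flared lips x 86 to 103, 44 wide.
- latch (a joint): Sprung steel finger 17 mm long across the hook's throat at carrier x = 80 mm: 0 = shut, up to 1.45 rad = swung inward (not outward). The entering pin opens it (2 to 8 N with the carrier's friction); it snaps shut once the pin's axis is at carrier x = 57 to 62 mm. The pin stops at the closed end, axis at x = 54.5 mm; later it may have play, x = 54 to 71 mm.
- dock_pin (a point): Upright steel pin, 14 mm diameter, fixed to the worktop; point on its axis, 14 mm up. Flange at its foot 40 mm wide, 5 mm high (the hook passes over); head 28 mm wide at z 32 to 38 mm, so the hook cannot go on from above: slide it in level with the carrier on, or within 5 mm of, the worktop. Any free heading will do; the side that faces the robot is always free.
- plain_carrier: The other loose carrier, to be left alone: same block, grip, hook outline, axes and origin (centre of underside), but two wider vials (27 mm wide, one on either side of the grip) and no latch in its hook.

How it is judged (in metres and radians):
At the end, for the whole second after the job is handed in: The docking pin stands in the hook of the four-vial carrier (50 to 75 mm ahead of its centre, within 12 mm of its middle line), the latch is shut behind it (below 0.15 rad), and the carrier is at rest, flat on the worktop (within 6 mm in height, 0.12 rad of upright) (value of joint latch below 0.15 rad and x of dock_pin in the frame of carrier between 0.05 and 0.075 m and y of dock_pin in the frame of carrier between -0.012 and 0.014 m and height (world z) of carrier below 0.006 m and angle between carrier's own z axis and vertical below 0.12 rad and linear speed of carrier below 0.02 m/s); the robot touches nothing.
It fails at once if the four-vial carrier is tipped by more than about 35 degrees (angle between carrier's own z axis and vertical above 0.6 rad).
It fails at once if the carrier with two wider vials is shifted by more than 30 mm (distance of plain_carrier from where it was at the start of the episode above 0.03 m).
It also fails if it takes over 40 s, if anything falls off the work surface, if the arm or the gripper's body presses on something with over 40 N, if the wrist force passes 120 N, or if a joint passes its speed limit or range.

## Robot

A 6-joint arm with a two-finger parallel gripper is mounted at the origin on a cart in front of the work surface, level with it; the furniture and walls round the work are solid. World frame = base frame: x ahead of the robot, y to its left, z up, the work surface at z = 0. Lengths are in m, angles in degrees, forces in N, time in s.
With the tool pointing down it reaches from about 0.35 to 0.875 m from the base axis. Payload 4.2 kg.
Tool frame: the origin (TCP) lies where the fingers leave the gripper's body, on its centre line; the fingertips stand 70 mm ahead of it and the grasp point (between the pads) lies 51 mm ahead of it; z points along the fingers, y is the direction in which the jaws open and shut (so a half turn about z gives the same grasp; the last joint's range is limited). The gripper opens to 87 mm and grips with 3 to 60 N. Pads are 19 mm wide; open, the fingers measure 117 mm over their backs; the gripper's body (75 mm by 190 mm) begins 51 mm behind the grasp point.
Start: joints at [-52.047, 22.042, 0.453, 0, -68.411, -14.817], TCP at [0.246, -0.575, 0.292] pointing down, gripper open.
Joint ranges: [-179.83, 179.83], [-69.29, 118.12], [-61.27, 80.66], [-181.25, 117.63], [-171.15, -9.14], [-177.46, 177.46]. Speed limits (degrees/s): [159.86, 159.86, 180, 180, 180, 180].

## Interface

Orientations are given as a 3x3 rotation matrix whose columns are the frame's x, y, z axes.
In Python, from station import sense, capture, camera_model, finish_job gives the robot as it stands.
- The arm moves only by the shell command python3 -m inch 'ROWS'. ROWS is JSON, a list of rows, each an object with "hand": the closure, from 0 (fully open) to 1 (shut); "slide": the shift along the world's x, y, z in cm, a list of three; "yaw": the turn about the world's z in rad. A call has 1 to 10 rows; each row is the pose to reach, as a shift and turn from the pose commanded when the call began; what a row does not reach only later rows make up. A row lasts 1/8 s, in which the tool goes at most 62.5 mm and 10.7 degrees, less where a joint would pass 70% of its speed; a pose out of reach is approached as far as the arm can. A call with a gripper value outside its range is refused whole. The fingers move at their own pace and stop on an object; the grip force is fixed at half the most. Time passes only in rows, so rows that repeat a pose let the fingers close. It gives the time, the measured TCP pose, the force and the opening at its end, in the units of the state.
- sense(): the state, without advancing time (a new reading comes with each control period).
- capture(name): name is "scene" or "top" or "wrist"; returns the picture (400x640x3 uint8, blue, green, red); there is no depth.
- camera_model(name): a dict with "mtx" (3x3 intrinsics, pixels), "xyz" and "orientation" of the camera in the world; the wrist camera has in their place "tool_from_camera" (4x4, takes a point from camera to tool coordinates, whose origin is the TCP and whose axes are the flange's). Camera axes: x right, y up, looking along -z (the intrinsics and any distortion apply to the point x, -y, -z); pixel columns grow to the right and rows downward; lengths in m; the calibration is good to about 2 mm. A picture is of the moment at which its call begins: read the wrist's pose just before it. camera_model takes no time and is no camera call.
- finish_job(): hands the job in, once; it reports no verdict.
The state is a dict: "time_s": time; "joints": joint angles; "joint_velocities": joint speeds; "effort": joint torques, N m; "tcp_pos": TCP position; "ee_rot": TCP orientation; "wrist_force": force on the tool from outside, world axes, zero at the start; "moment": the same for the moment, N m; "gripper_width": opening from 0.0 (shut) to 1.0 (fully open).
Only numpy, scipy, OpenCV 4.12 (cv2) and the standard library are available. Lean on these libraries where they do the work, as an engineer would, in place of code of your own. Each camera call takes 0.05 s, during which the arm holds its last target. There are 200 camera calls.

## Working session

There is one attempt and no reset: what is moved stays moved. The work goes in short steps, Python scripts to look and compute and a shell command to move; the robot and the scene stay as the last step left them, time stands still between calls to the robot, and variables do not carry over. Pictures are saved under pics/ and viewed, about 8 in all and at most 12, crops included, and the job is handed in when it is done.

```bash
mkdir -p pics; ls
python3 - <<'E'
from station import *
import cv2
for n in("top","scene"):
    cv2.imwrite(f"pics/{n}0.png",capture(n)); print(n,camera_model(n))
print(camera_model("wrist")); s=sense(); print(s)
E
```

```text
pics
top {'mtx': array([[487.07765555,   0.        , 317.55016324],
       [  0.        , 487.07765555, 202.31636242],
       [  0.        ,   0.        ,   1.        ]]), 'xyz': array([0.40332579, 0.13137425, 0.9821113 ]), 'orientation': array([[-0.00290758,  0.98275679, -0.18488005],
       [-0.99976287, -0.00684675, -0.02067174],
       [-0.02158112,  0.1847761 ,  0.98254366]])}
scene {'mtx': array([[418.34765188,   0.        , 314.74045978],
       [  0.        , 418.34765188, 199.37579813],
       [  0.        ,   0.        ,   1.        ]]), 'xyz': array([-0.06325367,  0.54063667,  0.42122958]), 'orientation': array([[-0.51380528,  0.3866044 , -0.76585976],
       [-0.85790313, -0.23416072,  0.45735213],
       [-0.00251992,  0.89202343,  0.45198213]])}
{'mtx': array([[351.6507512 ,   0.        , 312.03928286],
       [  0.        , 351.6507512 , 203.77308727],
       [  0.        ,   0.        ,   1.        ]]), 'tool_from_camera': array([[-6.86106896e-04,  9.64933420e-01,  2.62493855e-01,
         7.08993981e-02],
       [ 9.99999765e-01,  6.64587890e-04,  1.70760830e-04,
   
[... 286 characters left out ...]
6055e-02,
       -6.84111780e+01, -1.48184698e+01]), 'joint_velocities': array([ 0.00053578, -0.12219134,  0.19164126,  0.14005955, -0.03260519,
        0.0951728 ]), 'effort': array([-4.32967754e-04, -3.91690922e+01,  1.87934375e+01,  4.23187897e+00,
        1.34206947e-02, -8.02879845e-05]), 'tcp_pos': array([ 0.24544702, -0.57434911,  0.29126649]), 'ee_rot': array([[-9.19650071e-01, -3.92737884e-01, -8.37380682e-04],
       [-3.92738770e-01,  9.19648359e-01,  1.77610893e-03],
       [ 7.25505083e-05,  1.96227056e-03, -9.99998072e-01]]), 'wrist_force': array([-0.3501919 , -0.26762876, -0.313724  ]), 'moment': array([0.0520929 , 0.0269428 , 0.00177608]), 'gripper_width': 0.9971220695283647}
```

View pics/top0.png

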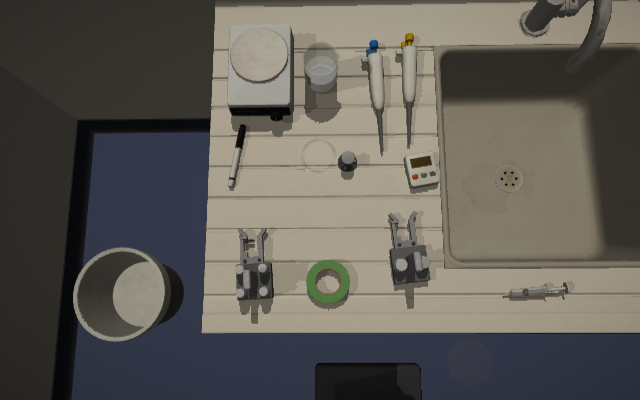

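View pics/scene0.png

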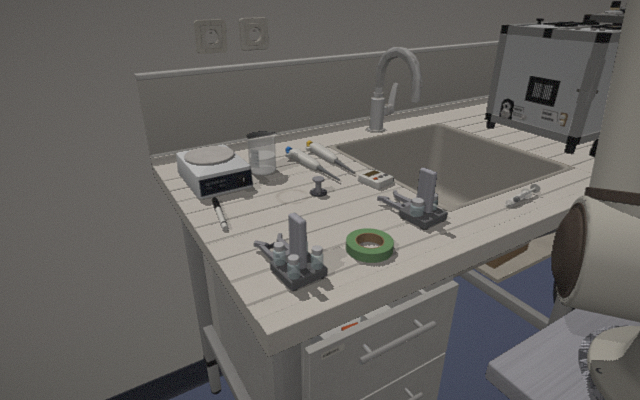

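The top view shows a four-vial carrier at about (254,282) with its hook pointing up-image (+x). The two-vial carrier is at (408,265) and the pin at (347,160). I'll enlarge for precise pixels.

Run:
```python
import cv2,numpy as np
i=cv2.imread("pics/top0.png")
a=cv2.resize(i[222:312,220:290],None,fx=6,fy=6,interpolation=cv2.INTER_CUBIC)
b=cv2.resize(i[135:180,325:370],None,fx=6,fy=6,interpolation=cv2.INTER_CUBIC)
o=np.zeros((540,700,3),np.uint8); o[:,:420]=a; o[:270,425:695]=b
cv2.imwrite("pics/c1.png",cv2.convertScaleAbs(o,alpha=1.6))
```

```text
(no output)
```

View pics/c1.png

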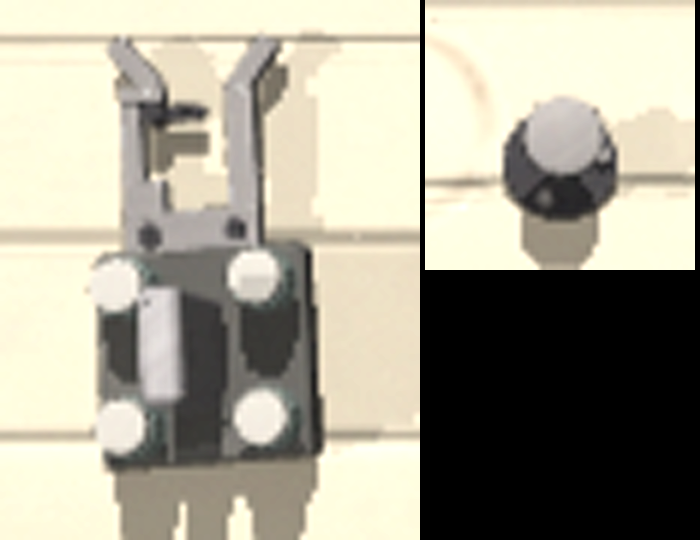

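```bash
cat > h.py <<'E'
import numpy as np, cv2
from station import *
def ray(n,px,z,s=None):
    m=camera_model(n)
    if n=="wrist":
        T=np.eye(4);T[:3,:3]=s["ee_rot"];T[:3,3]=s["tcp_pos"];T=T@m["tool_from_camera"];R,c=T[:3,:3],T[:3,3]
    else: R,c=np.array(m["orientation"]),np.array(m["xyz"])
    p=np.linalg.inv(m["mtx"])@[px[0],px[1],1]; d=R@[p[0],-p[1],-p[2]]
    return c+d*(z-c[2])/d[2]
E
python3 - <<'E'
from h import *
np.set_printoptions(precision=4,suppress=True)
A=lambda u,v:((u+.5)/6-.5+220,(v+.5)/6-.5+222)
B=lambda u,v:((u-424.5)/6-.5+325,(v+.5)/6-.5+135)
for k,(u,v),z in[("grip",(162,345),.108),("gripF",(158,288),.108),("gripB",(166,401),.108),("vFL",(116,285),.055),("vFR",(254,276),.055),("vBR",(262,416),.055),("vBL",(122,426),.055),("lipL",(118,42),.019),("lipR",(268,42),.019)]: print(k,ray("top",A(u,v),z)[:2])
V=np.mean([ray("top",A(*p),.055)for p in[(116,285),(254,276),(262,416),(122,426)]],0);print("vials",V)
print("pin",ray("top",B(562,135),.038),ray("top",B(560,163),.005))
print("plain",ray("top",(420,261),.108))
E
```

```text
grip [0.4297 0.2765]
gripF [0.4465 0.2781]
gripB [0.4133 0.2749]
vFL [0.4501 0.3003]
vFR [0.4527 0.2567]
vBR [0.4092 0.2533]
vBL [0.4063 0.2972]
lipL [0.5322 0.3084]
lipR [0.5319 0.2583]
vials [0.4296 0.2769 0.055 ]
pin [0.6728 0.0911 0.038 ] [0.6723 0.0905 0.005 ]
plain [ 0.4604 -0.0321  0.108 ]
```

```bash
python3 -m inch '[{"hand":0,"slide":[5,10,0],"yaw":-0.1},{"hand":0,"slide":[10,20,0],"yaw":-0.2},{"hand":0,"slide":[15,30,0],"yaw":-0.33},{"hand":0,"slide":[20,40,0],"yaw":-0.33},{"hand":0,"slide":[20,46,0],"yaw":-0.33},{"hand":0,"slide":[20,52,0],"yaw":-0.33},{"hand":0,"slide":[20,58,0],"yaw":-0.33},{"hand":0,"slide":[20,64,0],"yaw":-0.33},{"hand":0,"slide":[19,70,0],"yaw":-0.33},{"hand":0,"slide":[18.4,76,0],"yaw":-0.33}]'
python3 -m inch '[{"hand":0,"slide":[0,5,0],"yaw":0},{"hand":0,"slide":[0,9.1,0],"yaw":0},{"hand":0,"slide":[0,9.1,0],"yaw":0},{"hand":0,"slide":[0,9.1,0],"yaw":0}]'
python3 - <<'E'
from h import *
s=sense();print(s["tcp_pos"],s["ee_rot"],s["joints"],s["wrist_force"]);cv2.imwrite("pics/w1.png",capture("wrist"))
np.savez("w1.npz",**{k:s[k] for k in("tcp_pos","ee_rot")})
E
```

```text
time_s: 1.35
tcp_pos: [0.4244, 0.0174, 0.2922]
ee_rot: [[-0.997, -0.074, 0.0], [-0.074, 0.997, 0.0], [-0.0, 0.0, -1.0]]
wrist_force: [1.9, 0.1, 0.2]
gripper_width: 0.998
time_s: 1.85
tcp_pos: [0.4244, 0.1062, 0.2919]
ee_rot: [[-0.997, -0.074, -0.001], [-0.074, 0.997, -0.001], [0.001, -0.0, -1.0]]
wrist_force: [0.2, -0.3, 0.6]
gripper_width: 1.001
[0.42439912 0.10621292 0.29188415] [[-9.97252551e-01 -7.40701894e-02 -9.77704606e-04]
 [-7.40696853e-02  9.97252921e-01 -5.42145585e-04]
 [ 1.01517560e-03 -4.68237795e-04 -9.99999375e-01]] [ 3.54704509e+01  3.44549388e+00 -2.42149969e+01 -8.13402275e-03
 -6.24031568e+01 -1.21218893e+02] [ 0.18807463 -0.29683421  0.55059073]
```

View pics/w1.png

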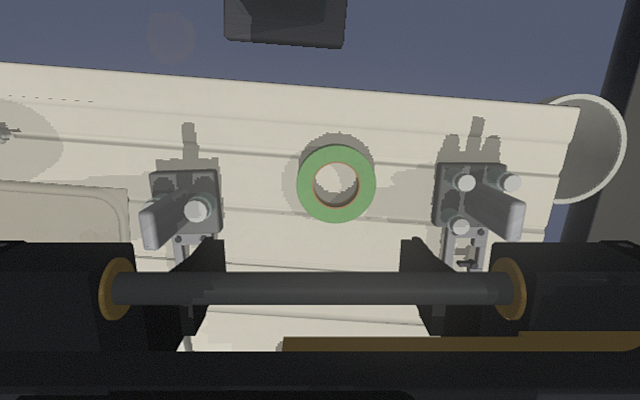

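The wrist view shows the four-vial carrier at the right (about (470,200)), with the tape centre and the plain carrier to the left. The move stopped short of its target, so I'll continue the remaining 17 cm.

```bash
python3 -m inch '[{"hand":0,"slide":[0.1,5,0],"yaw":0},{"hand":0,"slide":[0.3,10,0],"yaw":0},{"hand":0,"slide":[0.5,15,0],"yaw":0},{"hand":0,"slide":[0.5,17,0],"yaw":0},{"hand":0,"slide":[0.5,17,0],"yaw":0},{"hand":0,"slide":[0.5,17,0],"yaw":0}]'
python3 - <<'E'
from h import *
s=sense();print(s["tcp_pos"],s["ee_rot"][:,1]);i=capture("wrist");cv2.imwrite("pics/w2.png",i[:,120:520])
np.savez("w2.npz",**{k:s[k] for k in("tcp_pos","ee_rot")})
E
```

```text
time_s: 2.65
tcp_pos: [0.4297, 0.275, 0.2921]
ee_rot: [[-0.997, -0.072, -0.001], [-0.072, 0.997, -0.001], [0.001, -0.001, -1.0]]
wrist_force: [0.7, -0.5, -0.7]
gripper_width: 0.999
[0.4297145  0.27495327 0.29214384] [-7.22510107e-02  9.97386300e-01 -5.99531225e-04]
```

View pics/w2.png

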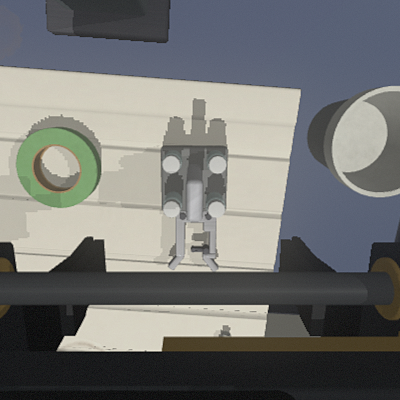

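The grip sits centred between the jaws (crop x≈194) and aligned with the tool, so the estimate is confirmed. Descending and grasping.

```bash
python3 -m inch '[{"hand":0,"slide":[0,0.15,-5],"yaw":0},{"hand":0,"slide":[0,0.15,-10],"yaw":0},{"hand":0,"slide":[0,0.15,-13],"yaw":0},{"hand":0,"slide":[0,0.15,-14.9],"yaw":0},{"hand":0,"slide":[0,0.15,-14.9],"yaw":0},{"hand":0,"slide":[0,0.15,-14.9],"yaw":0}]'
python3 -m inch '[{"hand":1,"slide":[0,0,0],"yaw":0},{"hand":1,"slide":[0,0,0],"yaw":0},{"hand":1,"slide":[0,0,0],"yaw":0},{"hand":1,"slide":[0,0,0],"yaw":0},{"hand":1,"slide":[0,0,0],"yaw":0},{"hand":1,"slide":[0,0,0],"yaw":0},{"hand":1,"slide":[0,0,0],"yaw":0},{"hand":1,"slide":[0,0,0],"yaw":0}]'
```

```text
time_s: 3.45
tcp_pos: [0.4303, 0.2778, 0.1443]
ee_rot: [[-0.997, -0.073, 0.001], [-0.073, 0.997, 0.001], [-0.001, 0.001, -1.0]]
wrist_force: [0.6, -0.3, 0.4]
gripper_width: 1.005
time_s: 4.45
tcp_pos: [0.4297, 0.2778, 0.1432]
ee_rot: [[-0.997, -0.074, -0.0], [-0.074, 0.997, -0.0], [0.0, -0.0, -1.0]]
wrist_force: [-0.2, -2.1, 1.2]
gripper_width: 0.171
```

Grasped (opening ≈15 mm). Lifting, then carrying to 14 cm in front of the pin with the same heading.

```bash
python3 -m inch '[{"hand":1,"slide":[0,0,2],"yaw":0},{"hand":1,"slide":[0,0,4],"yaw":0},{"hand":1,"slide":[0,0,7],"yaw":0},{"hand":1,"slide":[1,-3,7],"yaw":0},{"hand":1,"slide":[3,-7,7],"yaw":0},{"hand":1,"slide":[5,-11,7],"yaw":0},{"hand":1,"slide":[7,-15,7],"yaw":0},{"hand":1,"slide":[9,-18,7],"yaw":0},{"hand":1,"slide":[10.3,-19.7,7],"yaw":0},{"hand":1,"slide":[10.3,-19.7,7],"yaw":0}]'
python3 -m inch '[{"hand":1,"slide":[0,0,-2],"yaw":0},{"hand":1,"slide":[0,0,-4],"yaw":0},{"hand":1,"slide":[0,0,-5.5],"yaw":0},{"hand":1,"slide":[0,0,-6.2],"yaw":0},{"hand":1,"slide":[0,0,-6.7],"yaw":0},{"hand":1,"slide":[0,0,-6.7],"yaw":0},{"hand":1,"slide":[0,0,-6.7],"yaw":0}]'
python3 - <<'E'
from h import *
s=sense();print(s["tcp_pos"],s["ee_rot"][:,1],s["wrist_force"])
i=capture("top");cv2.imwrite("pics/t2.png",cv2.convertScaleAbs(cv2.resize(i[130:250,290:410],None,fx=5,fy=5,interpolation=cv2.INTER_CUBIC),alpha=1.6))
E
```

```text
time_s: 5.7
tcp_pos: [0.5326, 0.0796, 0.212]
ee_rot: [[-0.997, -0.071, -0.002], [-0.071, 0.997, -0.001], [0.002, -0.0, -1.0]]
wrist_force: [-0.3, -0.3, -3.4]
gripper_width: 0.155
time_s: 6.58
tcp_pos: [0.5331, 0.081, 0.1468]
ee_rot: [[-0.997, -0.074, 0.001], [-0.074, 0.997, 0.0], [-0.001, 0.0, -1.0]]
wrist_force: [-0.4, -0.3, -2.3]
gripper_width: 0.161
[0.53308105 0.0810361  0.14679136] [-7.38838580e-02  9.97266803e-01  3.14373824e-04] [-0.36106081 -0.34060931 -2.32114455]
```

View pics/t2.png

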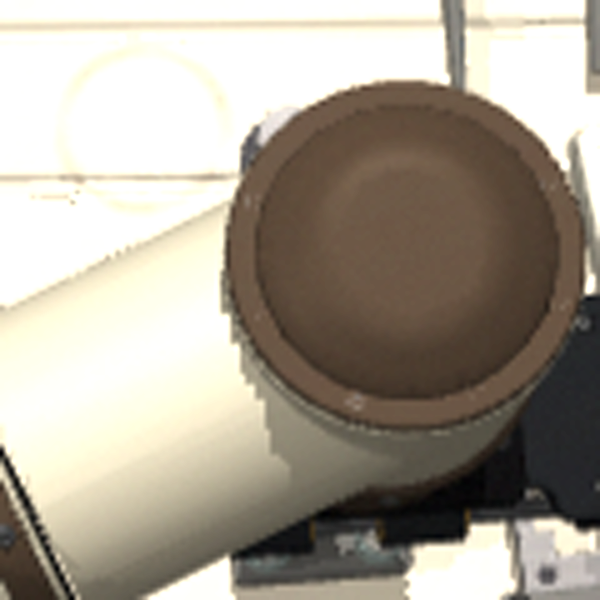

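The arm hides the hook in the top view (only a bit of the pin at crop (270,130) shows). I'll check from the scene camera, overlaying the expected hook lips and pin axis.

```bash
python3 -m inch '[{"hand":1,"slide":[0,0,-0.2],"yaw":0},{"hand":1,"slide":[0,0,-0.2],"yaw":0}]'
cat >> h.py <<'E'
def proj(n,P):
    m=camera_model(n);R=np.array(m["orientation"]);q=R.T@(np.array(P)-m["xyz"]);q=m["mtx"]@[q[0],-q[1],-q[2]];return q[:2]/q[2]
def show(f,c,yaw,u0,v0,w,h,k=6,pin=(.6726,.0908)):
    i=capture("scene");o=cv2.convertScaleAbs(cv2.resize(i[v0:v0+h,u0:u0+w],None,fx=k,fy=k,interpolation=cv2.INTER_CUBIC),alpha=1.5)
    def dot(P,col):
        p=proj("scene",P);p=(p-[u0,v0]+.5)*k;cv2.circle(o,tuple(int(round(x)) for x in p),3,col,-1)
    C,S=np.cos(yaw),np.sin(yaw)
    for x,y,z in[(103,22,19),(103,-22,19),(86,10,19),(86,-10,19),(35,35,20),(35,-35,20),(-35,35,20)]:dot((c[0]+(C*x-S*y)/1e3,c[1]+(S*x+C*y)/1e3,z/1e3),(0,0,255))
    for z in(.005,.038):dot((*pin,z),(0,255,0))
    cv2.imwrite(f,o)
E
python3 - <<'E'
from h import *
s=sense();print(s["tcp_pos"],s["wrist_force"])
show("pics/s2.png",s["tcp_pos"],.074,270,160,120,90)
E
```

```text
time_s: 6.88
tcp_pos: [0.5327, 0.0808, 0.1442]
ee_rot: [[-0.997, -0.074, -0.0], [-0.074, 0.997, 0.0], [0.0, 0.0, -1.0]]
wrist_force: [0.1, 0.2, -3.8]
gripper_width: 0.161
[0.53267447 0.08083705 0.14423909] [ 0.05104959  0.18897662 -3.78066962]
```

View pics/s2.png

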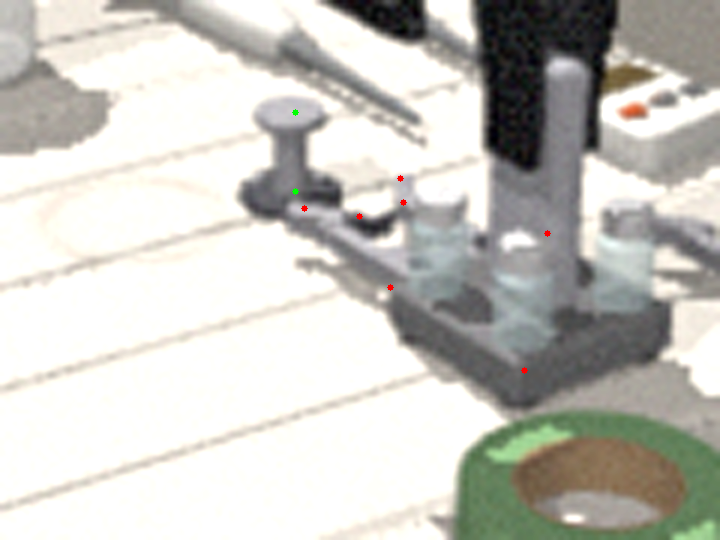

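The overlay fits: pin and hook agree within about 1–2 mm, and the carrier is about 1 mm off the table. Predicted lateral offset of the pin is −0.4 mm, so I'll slide in along the heading.

```bash
python3 -m inch '[{"hand":1,"slide":[1,0.07,0],"yaw":0},{"hand":1,"slide":[2,0.15,0],"yaw":0},{"hand":1,"slide":[3,0.22,0],"yaw":0},{"hand":1,"slide":[4,0.3,0],"yaw":0},{"hand":1,"slide":[5,0.37,0],"yaw":0},{"hand":1,"slide":[5.5,0.41,0],"yaw":0},{"hand":1,"slide":[6,0.45,0],"yaw":0},{"hand":1,"slide":[6.5,0.48,0],"yaw":0}]'
python3 -m inch '[{"hand":1,"slide":[0.5,0.04,0],"yaw":0},{"hand":1,"slide":[0.9,0.07,0],"yaw":0},{"hand":1,"slide":[1.3,0.1,0],"yaw":0},{"hand":1,"slide":[1.6,0.12,0],"yaw":0},{"hand":1,"slide":[1.6,0.12,0],"yaw":0}]'
```

```text
time_s: 7.92
tcp_pos: [0.5968, 0.0854, 0.1436]
ee_rot: [[-0.997, -0.073, -0.003], [-0.073, 0.997, -0.001], [0.003, -0.0, -1.0]]
wrist_force: [-2.8, 0.3, -3.6]
gripper_width: 0.156
time_s: 8.55
tcp_pos: [0.6143, 0.0867, 0.1444]
ee_rot: [[-0.997, -0.073, 0.001], [-0.073, 0.997, -0.0], [-0.001, -0.0, -1.0]]
wrist_force: [0.8, -0.3, -3.9]
gripper_width: 0.157
```

```bash
python3 -m inch '[{"hand":1,"slide":[0.2,0.01,0],"yaw":0},{"hand":1,"slide":[0.4,0.03,0],"yaw":0},{"hand":1,"slide":[0.4,0.03,0],"yaw":0}]'
python3 -m inch '[{"hand":1,"slide":[0.15,0.01,0],"yaw":0},{"hand":1,"slide":[0.3,0.02,0],"yaw":0},{"hand":1,"slide":[0.3,0.02,0],"yaw":0}]'
python3 - <<'E'
from h import *
s=sense();print(s["tcp_pos"],s["wrist_force"])
show("pics/s3.png",s["tcp_pos"],.074,290,160,90,65,8)
E
```

```text
time_s: 8.93
tcp_pos: [0.6179, 0.0872, 0.1443]
ee_rot: [[-0.997, -0.074, 0.0], [-0.074, 0.997, 0.0], [-0.0, 0.0, -1.0]]
wrist_force: [0.2, 0.5, -3.2]
gripper_width: 0.16
time_s: 9.3
tcp_pos: [0.6196, 0.0871, 0.1439]
ee_rot: [[-0.997, -0.073, -0.003], [-0.073, 0.997, -0.001], [0.003, -0.001, -1.0]]
wrist_force: [-4.2, -0.4, -0.2]
gripper_width: 0.159
[0.61963331 0.08713657 0.14388766] [-4.18897402 -0.37145584 -0.17719351]
```

View pics/s3.png

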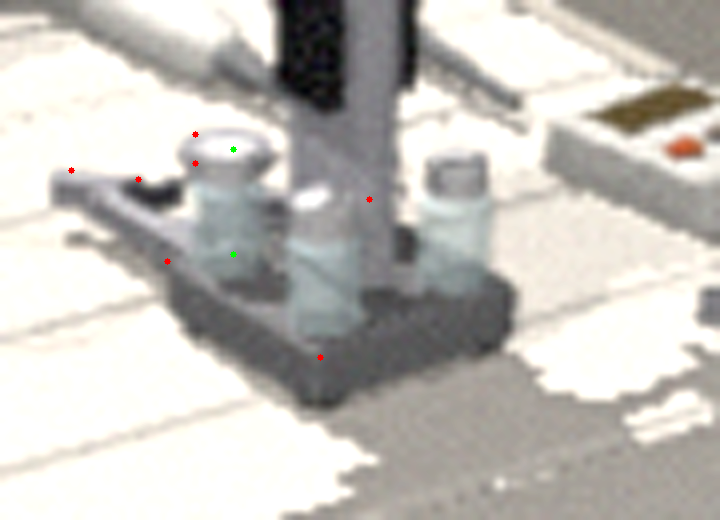

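The pin stands behind the vial at the closed end (contact −4 N, TCP 53 mm from the pin) and the dark latch finger shows across the throat at (155,190). Setting down, releasing, withdrawing upward, then looking.

```bash
python3 -m inch '[{"hand":1,"slide":[-0.1,0,-0.1],"yaw":0},{"hand":1,"slide":[-0.1,0,-0.1],"yaw":0},{"hand":0,"slide":[-0.1,0,-0.1],"yaw":0},{"hand":0,"slide":[-0.1,0,-0.1],"yaw":0},{"hand":0,"slide":[-0.1,0,-0.1],"yaw":0},{"hand":0,"slide":[-0.1,0,-0.1],"yaw":0},{"hand":0,"slide":[-0.1,0,-0.1],"yaw":0},{"hand":0,"slide":[-0.1,0,-0.1],"yaw":0}]'
python3 -m inch '[{"hand":0,"slide":[0,0,2],"yaw":0},{"hand":0,"slide":[0,0,6],"yaw":0},{"hand":0,"slide":[0,0,11],"yaw":0},{"hand":0,"slide":[0,0,15],"yaw":0},{"hand":0,"slide":[-5,6,15],"yaw":0},{"hand":0,"slide":[-10,12,15],"yaw":0},{"hand":0,"slide":[-14,18,15],"yaw":0},{"hand":0,"slide":[-18,24,15],"yaw":0},{"hand":0,"slide":[-20,28,15],"yaw":0},{"hand":0,"slide":[-20,30,15],"yaw":0}]'
python3 - <<'E'
from h import *
i=capture("top");t=cv2.resize(i[130:230,310:390],None,fx=6,fy=6,interpolation=cv2.INTER_CUBIC)
cv2.imwrite("pics/t4.png",cv2.convertScaleAbs(t,alpha=1.5))
E
```

```text
time_s: 10.35
tcp_pos: [0.6198, 0.0874, 0.1432]
ee_rot: [[-0.997, -0.074, 0.0], [-0.074, 0.997, 0.0], [-0.0, 0.0, -1.0]]
wrist_force: [-0.3, 0.4, -0.8]
gripper_width: 0.756
time_s: 11.6
tcp_pos: [0.418, 0.3891, 0.2938]
ee_rot: [[-0.997, -0.075, 0.0], [-0.075, 0.997, 0.001], [-0.001, 0.001, -1.0]]
wrist_force: [1.7, 0.7, 0.3]
gripper_width: 0.999
```

View pics/t4.png

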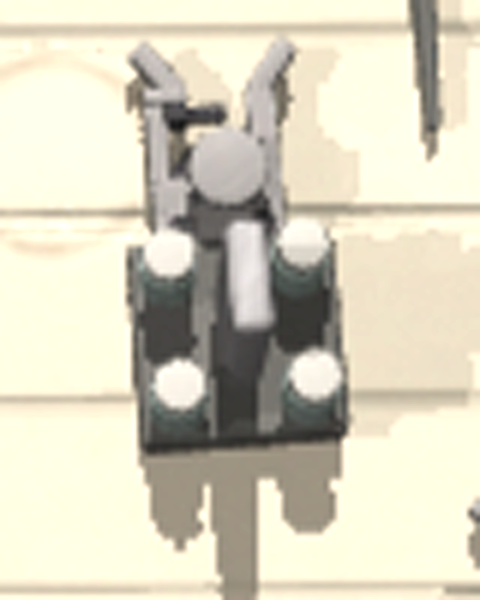

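The pin head at (227,165) is inside the hook. The latch finger at (175–222, 115) lies straight across the throat, parallel to the vial rows. Quick numeric check, then hand in.

Run:
```python
from h import *
A=lambda u,v:((u+.5)/6-.5+310,(v+.5)/6-.5+130)
P=[ray("top",A(*p),.055)[:2] for p in[(168,252),(303,243),(317,373),(179,384)]]
c=np.mean(P,0);d=P[0]+P[1]-P[2]-P[3];d/=np.linalg.norm(d)
pin=ray("top",A(227,165),.038)[:2]-c
print(c,"yaw",np.arctan2(d[1],d[0]),"pin in carrier",pin@d,pin@[-d[1],d[0]])
a=cv2.imread("pics/top0.png")[205:295,385:435];b=capture("top")[205:295,385:435];print("plain diff",np.abs(a.astype(float)-b).mean())
s=sense();print(s["time_s"],s["wrist_force"])
finish_job()
```

```text
[0.61823425 0.0877296 ] yaw 0.077577739408046 pin in carrier 0.0547023574907606 -0.0009001903790239419
plain diff 8.305407407407408
11.7 [-0.78161548 -0.86917652 -0.13375022]
the job is handed in; nothing more can be done
```

The four-vial carrier is hooked on the docking pin and released, and I handed the job in at about 11.7 s. I gripped it by its upright grip, carried it level to 14 cm in front of the pin, slid it on along its heading until the closed end touched (about 4 N), then set it down and backed the arm away.

**Last checks:**
- **Pin position:** measured from the top camera after release, the pin is 54.7 mm ahead of the carrier's centre and 0.9 mm off its middle line, both within limits.
- **Latch:** in the same picture it lies straight across the throat, parallel to the vial rows, so it looks shut. I judged this by eye and did no pull-back test.
- **Carrier standing flat:** it looked upright in that picture, and I set it down at the height it was gripped at. I did not measure its final height or tilt.
- **Robot clear:** the wrist force was near zero with the arm away from everything.

**Unresolved check:** an image comparison around the two-vial carrier gave a mean difference of 8.3 grey levels, which was not clean. I put this down to changed arm shadows, but I did not look at it before handing in. By the planned path and sizes, the arm and carried parts stayed about 4 cm or more from that carrier, and no unexpected force showed in the readings.

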